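# Latch the tool case

## Task

The red lid of the black tool case is standing a few millimetres ajar. Take the latch's wire loop by its orange bead, lay it over the steel keeper on the lid so that its crossbar catches under the keeper's lip, then press the lever down over centre until it lies flat and stays. Work by feel, gently, without ramming the latch or the lid, and leave the things around the case alone.

Things in the scene. Friction and masses are not known exactly. Their poses are not given: they have to be found in the camera images.
- case: Black tool case, fixed, standing on its spine: 145 mm along x (black shell x -80 to +10, red lid x +10 to +65), 260 mm along y, 150 mm tall. Origin on the bench below the latch; z up; +x points along the latch from lever to keeper. The draw latch lies on the top face, on the line y = 0.
- lid (a joint): The red lid's opening, rad, hinged along its bottom edge; 0 is fully shut. A springy seal holds it open at about 0.03 (about 5 mm at the top) and gives about 14 N per mm at the top; only the closed latch keeps it shut (then 0 to 0.012).
- keeper (a point): Nominal seat of the crossbar's centre in the steel hook on the lid, 9.3 mm above the lid's top (159.3 mm above the bench); moves with the lid. The hook is packed on shims: the real seat is up to 6 mm higher or lower than this. Find its height by lowering the bar onto the hook's flat foot (reaches 17 mm to +x): it then lies 0.8 mm below the real seat. Hooked: within 4.5 mm along x, under the lip.
- bar (a point): Centre of the loop's crossbar (5 mm round wire, 38 mm long on y), 66 mm from the loop's pivot; x points along the loop away from the pivot, z to its upper side. Hook: 24 mm wide, wall face 2.5 mm to -x of the seat, 4 mm thick lip reaching 4.5 mm to +x, its underside 3.3 mm over the seat; open to +x. Lower the bar at least 7 mm to +x of the seat, then draw it back to -x until the wall stops it.
- lever (a joint): Lever angle, rad: 0 closed, flat, pointing to -x; pi/2 upright; stop at 2.25, leaning to the keeper (1.9 or more gives the loop room to pass the lip). Friction holds it. 58 mm long, 28 wide, 5 thick. Drawing the hooked loop back brings it to 1.1 to 1.3, slack out; then pressing its end takes up to 12 N, falling off at about 0.2, when it snaps shut by itself. Never needs more than 20 N.
- lever_pivot (a point): The lever's hinge axis (along the case's y), 165 mm above the bench, at x -20 mm in the case's frame. While the lever is still steep, push it round this axis in an arc, outwards and down; pressed straight down it may jam.
- lever_pad (a point): Middle of the yellow pad, the place to press: on the lever's upper face, 42 mm from the pivot and 5.5 mm off the pivot's plane, so 170.5 mm above the bench when closed; its axes turn with the lever.
- loop (a joint): Angle of the wire loop relative to the lever, rad; the loop's rise above level is this minus the lever's angle. Friction holds the loop where it is left. Its pivot on the lever is 16 mm from the lever's pivot towards the lever's end and 3 mm below it (with the lever closed).
- bead (a point): Centre of the orange bead for gripping: a cylinder along y, 16 mm in diameter and 16 mm long, on a bracket 38 mm wide that rises to 13 mm above the loop's plane; centre 14 mm further out along the loop than the crossbar and 34 mm above the loop's plane. Held by its two round end faces (16 mm across y, from above) it can turn between the fingers.
- carton (a point): Centre of a loose white and green carton, 75 x 55 x 85 mm, upright beside the case; leave alone.
- pens (a point): Centre of a loose grey pen holder, 60 x 60 x 85 mm, with pens up to about 120 mm; leave alone.
- stapler (a point): Centre of a loose red stapler, 150 x 36 x 50 mm, lying on the bench; leave alone.

How it is judged:
By the outcome, as a careful person would: the job done as asked, in the order asked, and still so for the second after the job is handed in, with the robot touching nothing.
It also fails if it takes over 72 s, if anything falls off the work surface, if the arm or the gripper's body presses on something with over 40 N, if the wrist force passes 120 N, or if a joint passes its speed limit or range.

## Robot

A 6-joint arm with a two-finger parallel gripper is mounted at the origin on the work surface. World frame = base frame: x ahead of the robot, y to its left, z up, the work surface at z = 0. Lengths are in m, angles in rad, forces in N, time in s.
With the tool pointing down it reaches from about 0.35 to 0.85 m from the base axis. Payload 8.1 kg.
Tool frame: the origin (TCP) lies between the finger pads; the fingertips stand 11 mm ahead of it and the grasp point (between the pads) lies 8 mm behind it (tips_ahead is the z of the fingertips in the tool frame, in m); z points along the fingers, y is the line along which they close (so a half turn about z gives the same grasp; the last joint's range is limited). The gripper opens to 93 mm and grips with 3 to 60 N. Pads are 15 mm wide; open, the fingers measure 128 mm over their backs; the gripper's body (75 mm by 188 mm) begins 65 mm behind the grasp point.
Start: joints at [1.021, 0.13, 1.488, -0, 1.523, -0.085], TCP at [0.269, 0.536, 0.23] pointing down, gripper open.
Joint ranges: [-2.96, 2.96], [-0.89, 2.26], [0.02, 2.5], [-1.34, 4.48], [0, 2.73], [-2.66, 2.66]. Speed limits (rad/s): [2.39, 2.39, 2.79, 3.14, 3.14, 3.14].

## Interface

Orientations are given as a rotation vector (axis times angle).
In Python, from plant import read_state, read_camera, close_job, tips_ahead gives the robot as it stands. The module is installed in compiled form; this text tells all that it offers.
- The arm moves only by the tool move_arm, never from a script. Its argument "plan" is a list of rows, each a list of 7 numbers: the turn, a rotation vector about the tool's x, y, z in units of 6 degrees (1.0 is 6 degrees), then the shift along the tool's x, y, z in units of 25 mm (1.0 is 25 mm), then the finger opening in mm, from 0 to 93. A call has exactly 10 rows; each row shifts and turns the commanded pose from where the row before left it, along the tool's axes as they then stand; what a row does not reach is not made up. A row lasts 1/10 s, in which the tool goes at most 50 mm and 8.59 degrees, less where a joint would pass 70% of its speed; a pose out of reach is approached as far as the arm can. A call is refused whole if a number of a shift passes 1 or a number of a turn 1, either way. A call with a gripper value outside its range is refused whole. The fingers move at their own pace and stop on an object; "force" is the grip in N (left out, the last holds). Time passes only in rows, so rows that do not move let the fingers close, or fill a call up. It gives the time, the measured TCP pose, the force, the opening and the grip force at its end, in the units of the state.
- read_state(): the state, without advancing time (a new reading comes with each control period).
- read_camera(name): name is "scene" or "side" or "wrist"; returns a dict with "frame" (384x512x3 uint8, red, green, blue), "z_map" (384x512 float32, m along the optical axis (not along the pixel's ray), 0 where there is no reading), "fx", "fy", "cx", "cy" (pixels), "distortion" ([k1, k2, p1, p2, k3] as OpenCV has them; the pictures are not rectified), "rvec" (rotation vector, rad) and "tvec" (3), from world to camera coordinates, as OpenCV has them. Camera axes: x right, y down, z forward; pixel columns grow to the right and rows downward; lengths in m; the calibration is good to about 2 mm. A picture is of the moment at which its call begins.
- close_job(): hands the job in; it is judged then, once.
The state is a dict: "t": time; "q": joint angles; "dq": joint speeds; "joint_torque": joint torques, N m; "tool_pos": TCP position; "orientation": TCP orientation; "force": force on the tool from outside, world axes, zero at the start; "wrist_torque": the same for the moment, N m; "opening": finger opening in m; "gripper_force": force on a finger pad.
Only numpy, scipy, OpenCV 4.12 (cv2) and the standard library are available. Lean on these libraries where they do the work, as an engineer would, in place of code of your own. Each camera call takes 0.05 s, during which the arm holds its last target. There are 200 camera calls.

## Working session

There is one attempt and no reset: what is moved stays moved. The work goes in short steps, Python scripts to look and compute and a tool call to move; the robot and the scene stay as the last step left them, time stands still between calls to the robot, and variables do not carry over. Pictures are saved under pics/ and viewed, at most 10 in all, crops included, and the job is handed in when it is done.

Besides the shell and the picture viewer there is one more tool, called after ">>>" by a JSON object that holds its "api" and its "payload", one argument or row to a line. move_arm: Moves the arm, as the interface text tells. Its arguments: {"type":"object","properties":{"plan":{"type":"array","items":{"type":"array","items":{"type":"number"}}},"force":{"type":"number"}},"required":["plan"]}

```bash
mkdir -p pics
cat > h.py <<'E'
import numpy as np, cv2
from scipy.spatial.transform import Rotation as R
from plant import read_state, read_camera, close_job, tips_ahead
def cam(n):
    c=read_camera(n); c['K']=np.array([[c['fx'],0,c['cx']],[0,c['fy'],c['cy']],[0,0,1.]]); c['D']=np.array(c['distortion'],float)
    c['Rm']=cv2.Rodrigues(np.array(c['rvec'],float))[0]; c['t']=np.array(c['tvec'],float).ravel(); return c
def cloud(c):
    h,w=c['z_map'].shape; u,v=np.meshgrid(np.arange(w),np.arange(h))
    p=cv2.undistortPoints(np.stack([u,v],-1).reshape(-1,1,2).astype(float),c['K'],c['D']).reshape(h,w,2)
    z=c['z_map'][...,None]; X=np.concatenate([p*z,z],-1)
    return (X-c['t'])@c['Rm']
def proj(c,P): return cv2.projectPoints(np.array(P,float).reshape(-1,1,3),np.array(c['rvec'],float),c['t'],c['K'],c['D'])[0].reshape(-1,2)
def save(n,im): cv2.imwrite('pics/'+n+'.png',im[...,::-1])
E
python3 - <<'E'
from h import *
s=read_state();print({k:np.round(v,3) for k,v in s.items()},tips_ahead)
a=cam('scene');b=cam('side')
np.savez('/tmp/a.npz',P=cloud(a),f=a['frame']);np.savez('/tmp/b.npz',P=cloud(b),f=b['frame'])
for c in(a,b):print(-c['Rm'].T@c['t'],c['Rm'][2])
save('scene0',cv2.resize(a['frame'],(800,600)));save('side0',cv2.resize(b['frame'],(800,600)))
E
```

```text
{'t': np.float64(0.0), 'q': array([ 1.021,  0.131,  1.489, -0.   ,  1.523, -0.085]), 'dq': array([ 0.   , -0.001,  0.001, -0.002,  0.002,  0.001]), 'joint_torque': array([ 0.0000e+00, -5.5985e+01, -4.9175e+01,  7.7000e-02,  3.6000e-02,
       -0.0000e+00]), 'tool_pos': array([0.269, 0.536, 0.229]), 'orientation': array([-7.230e-01, -3.057e+00,  3.000e-03]), 'force': array([ 0.296, -0.015, -0.211]), 'wrist_torque': array([ 0.021, -0.013,  0.005]), 'gripper_force': np.float64(0.0), 'opening': np.float64(0.093)} 0.011
[1.28205207 0.57848204 0.96606612] [-0.55836604 -0.4544515  -0.69404697]
[0.44801145 0.72838804 0.69059267] [ 0.16710212 -0.77321323 -0.61173375]
```

View pics/scene0.png

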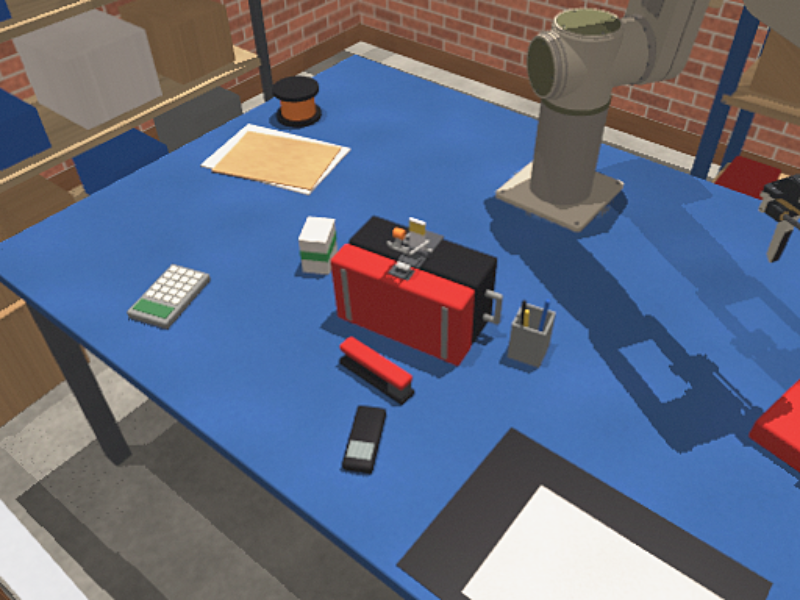

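View pics/side0.png

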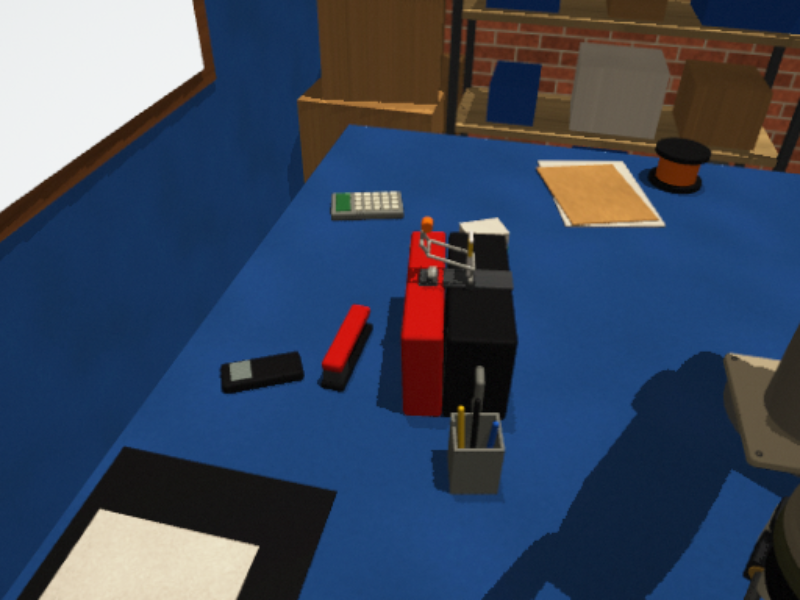

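The scene view shows the case with its latch at about (410,245), the orange bead at (398,234) and the yellow pad at (417,227). In the side view the bead is at (427,223), with the lever upright at (471,250). The pen holder stands near the case's near end.

```bash
cat > m.py <<'E'
from h import *
a=np.load('/tmp/a.npz');b=np.load('/tmp/b.npz')
out=[]
for n,d in(('scene',a),('side',b)):
    P=d['P'];f=d['f'].astype(int);r,g,bl=f[...,0],f[...,1],f[...,2]
    box=(P[...,0]>.3)&(P[...,0]<.8)&(abs(P[...,1])<.4)
    top=box&(abs(P[...,2]-.15)<.006)
    red=top&(r>2*g+20)&(r>2*bl+20); blk=top&(r<70)&(g<70)&(bl<70)
    for nm,m in(('red',red),('blk',blk),('top',top)):
        q=P[m]; print(n,nm,m.sum(),q.mean(0).round(4),cv2.minAreaRect((q[:,:2]*1000).astype(np.float32)))
    hi=box&(P[...,2]>.156)&(P[...,2]<.3)
    org=hi&(r>150)&(g>50)&(g<.65*r)&(bl<.5*g+10); yel=hi&(r>120)&(g>.7*r)&(bl<.5*r)
    for nm,m in(('org',org),('yel',yel)):
        if m.sum(): print(n,nm,m.sum(),P[m].mean(0).round(4),P[m].min(0).round(4),P[m].max(0).round(4),np.argwhere(m).mean(0))
E
python3 m.py
```

```text
scene red 1233 [0.5786 0.0021 0.1494] ((574.5057983398438, -4.8281402587890625), (63.67987823486328, 256.80291748046875), 8.508676528930664)
scene blk 1436 [ 0.5071 -0.0012  0.1504] ((521.2586059570312, -13.737106323242188), (127.1913070678711, 255.58644104003906), 8.217232704162598)
scene top 3050 [ 0.537  -0.0033  0.1502] ((528.43994140625, -14.744140625), (157.73167419433594, 262.7848815917969), 8.50867748260498)
scene org 30 [ 0.5802 -0.0041  0.2414] [ 0.5708 -0.0156  0.2334] [0.5869 0.0036 0.2468] [149.  254.9]
scene yel 55 [ 0.5222 -0.013   0.2114] [ 0.5128 -0.0293  0.1998] [ 5.810e-01 -3.000e-04  2.472e-01] [145.8        266.18181818]
side red 1418 [0.5703 0.0274 0.1491] ((574.440185546875, -0.7792205810546875), (54.1572151184082, 257.1869812011719), 9.492073059082031)
side blk 2718 [0.4972 0.01   0.1507] ((519.697265625, -11.904342651367188), (130.73239135742188, 261.96136474609375), 8.760262489318848)
side top 4247 [0.5217 0.0142 0.1501] ((527.0813598632812, -10.714004516601562), (150.2003936767578, 262.01202392578125), 9.03582763671875)
side org 28 [ 0.5757 -0.0015  0.2443] [ 0.5688 -0.0107  0.2408] [0.5831 0.0064 0.2471] [141.17857143 273.14285714]
```

>>> {"api": "move_arm", "payload": {
  "plan": [
    [0,0,-0.98,0,0,-1,93],
    [0,0,-0.98,0,0,-1,93],
    [0,0,-0.98,0,0,-1,93],
    [0,0,-0.98,0,0,-1,93],
    [0,0,-0.98,0,0,-1,93],
    [0,0,-0.98,0,0,-1,93],
    [0,0,0,-0.4,-1,0,93],
    [0,0,0,-0.4,-1,0,93],
    [0,0,0,-0.4,-1,0,93],
    [0,0,0,-0.4,-1,0,93]
  ]
}}

```text
t: 1.1
tool_pos: [0.3238, 0.4425, 0.3791]
orientation: [0.237, -3.132, 0.001]
force: [1.1, 0.4, 0.2]
opening: 0.0933
gripper_force: 0.0
```

>>> {"api": "move_arm", "payload": {
  "plan": [
    [0,0,0,-0.4,-1,0,93],
    [0,0,0,-0.4,-1,0,93],
    [0,0,0,-0.4,-1,0,93],
    [0,0,0,-0.4,-1,0,93],
    [0,0,0,-0.4,-1,0,93],
    [0,0,0,-0.4,-1,0,93],
    [0,0,0,-0.4,-1,0,93],
    [0,0,0,-0.4,-1,0,93],
    [0,0,0,-0.4,-1,0,93],
    [0,0,0,-0.4,-1,0,93]
  ]
}}

```text
t: 2.1
tool_pos: [0.4602, 0.2103, 0.3792]
orientation: [0.237, -3.132, 0.0]
force: [0.0, -0.5, -0.4]
opening: 0.0931
gripper_force: 0.0
```

>>> {"api": "move_arm", "payload": {
  "plan": [
    [0,0,0,-0.4,-1,0,60],
    [0,0,0,-0.4,-1,0,60],
    [0,0,0,-0.4,-1,0,60],
    [0,0,0,-0.4,-1,0,60],
    [0,0,0,-0.4,-1,0,60],
    [0,0,0,-0.4,-1,0,60],
    [0,0,0,-0.4,-1,0,60],
    [0,0,0,-0.4,-1,0,60],
    [0,0,0,0,-1,0,60],
    [0,0,0,0,-0.2,0,60]
  ]
}}

```text
t: 3.1
tool_pos: [0.5738, -0.0063, 0.3786]
orientation: [0.233, -3.131, 0.001]
force: [0.8, -0.2, 0.2]
opening: 0.0599
gripper_force: 0.0
```

Run:
```python
from h import *
s=read_state();print(s['t'],s['tool_pos'],R.from_rotvec(s['orientation']).as_matrix().round(4).tolist(),s['force'],s['opening'],s['q'].round(2) if hasattr(s['q'],'round') else s['q'])
w=cam('wrist');np.savez('/tmp/w.npz',P=cloud(w),f=w['frame']);save('w1',cv2.resize(w['frame'],(800,600)))
print(-w['Rm'].T@w['t'],w['Rm'])
```

```text
3.1 [ 0.57378981 -0.00629763  0.37857913] [[-0.989, -0.1479, -0.0018], [-0.1479, 0.989, -0.0006], [0.0018, -0.0003, -1.0]] [ 0.76932106 -0.241717    0.23373982] 0.059879016332239944 [-0.1   0.05  1.31 -0.    1.79 -1.82]
[ 0.49782031 -0.01678688  0.53299184] [[-1.48603145e-01  9.88896802e-01  4.69965015e-04]
 [ 9.50470354e-01  1.42697515e-01  2.76122302e-01]
 [ 2.72989399e-01  4.14793303e-02 -9.61122392e-01]]
```

View pics/w1.png

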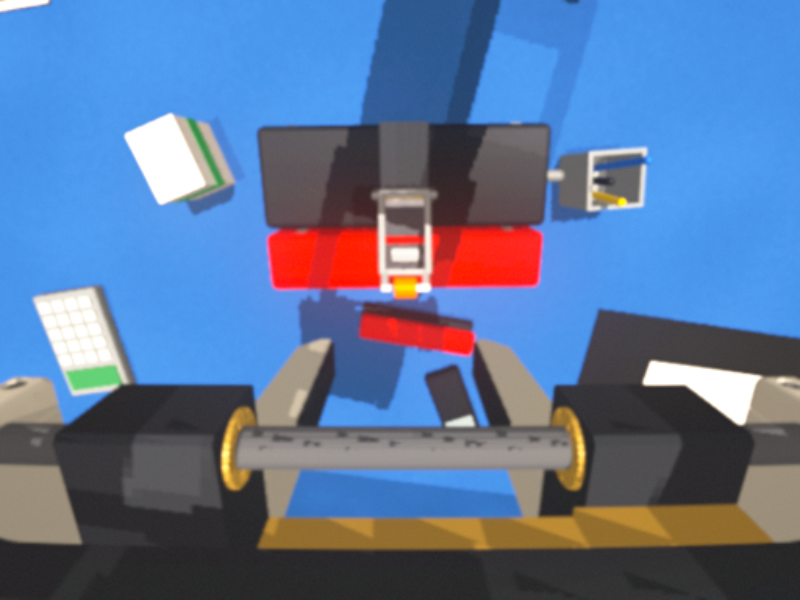

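The wrist view shows the case between columns 260 and 550. The bead is at (404,288), the keeper at (404,255), the loop legs at x 382 and 428, and the lever seen edge-on at (404,194).

```bash
cat > m2.py <<'E'
from h import *
import sys
ang=np.radians(8.5)
d=np.load('/tmp/w.npz');P=d['P'];f=d['f'].astype(int);r,g,bl=f[...,0],f[...,1],f[...,2]
box=(P[...,0]>.3)&(P[...,0]<.8)&(abs(P[...,1])<.3)
top=box&(abs(P[...,2]-.15)<.005)
red=top&(r>2*g+20)&(r>2*bl+20)
for m in(top&~red,red,top): q=P[m];print(m.sum(),q.mean(0).round(4),cv2.minAreaRect((q[:,:2]*1000).astype(np.float32)))
O=np.array([.5327,-.0115,0]);cx=np.array([np.cos(ang),np.sin(ang),0]);cy=np.array([-cx[1],cx[0],0])
C=np.stack([(P-O)@cx,(P-O)@cy,P[...,2]],-1)*1000
np.set_printoptions(linewidth=250,suppress=True)
org=box&(P[...,2]>.2)&(r>150)&(g>40)&(g<.75*r)&(bl<.6*g);q=C[org];print('bead',len(q),q.mean(0),q.min(0),q.max(0))
print('col 259 (case x,z by row)');
for v in range(118,192,2): print(v,C[v,259].round(0).astype(int),f[v,259],'|',C[v,245].round(0).astype(int),f[v,245])
E
python3 m2.py
```

```text
11932 [ 0.4999 -0.015   0.1496] ((527.6463623046875, -10.944961547851562), (148.0678253173828, 258.8323669433594), 9.058735847473145)
4860 [ 0.573  -0.0033  0.148 ] ((571.2356567382812, -3.9309539794921875), (57.865562438964844, 254.98342895507812), 9.10000228881836)
16792 [ 0.5211 -0.0116  0.1491] ((527.6463623046875, -10.944961547851562), (148.0678253173828, 258.8323669433594), 9.058735847473145)
bead 2117 [ 19.75361617  16.21394582 465.99587104] [-35.27802118 -32.05116969 236.49858235] [ 51.60157187  43.47587038 532.99184003]
col 259 (case x,z by row)
118 [-27   2 151] [88 81 82] | [-27 -18 151] [97 89 92]
120 [-24   2 152] [111 101  99] | [-24 -18 152] [114 104 104]
122 [-22   2 182] [172 160 150] | [-22 -16 182] [175 163 154]
124 [-20   2 181] [153 140 133] | [-20 -16 183] [150 139 131]
126 [-19   1 212] [176 152 123] | [-17 -16 183] [141 126 117]
128 [-17   1 223] [197 179 168] | [-15 -16 183] [142 127 118]
130 [-15   1 222] [194 177 173] | [-12 -16 183] [142 129 119]
132 [ -8   2 153] [125 112 112] | [-10 -16 184] [134 120 114]
134 [ -5   2 152] [87 71 72] | [ -8 -16 187] [132
[... 1033 characters left out ...]
200] [246 237 228]
170 [ 48   2 149] [150 133 134] | [ 37 -16 200] [247 239 230]
172 [ 39   2 202] [226 211 200] | [ 39 -16 200] [247 239 231]
174 [ 42   2 202] [250 243 234] | [ 41 -16 204] [243 233 224]
176 [ 57   2 148] [249 143 123] | [ 43 -16 206] [233 216 203]
178 [ 37   1 239] [255 150   0] | [ 45 -16 209] [234 215 201]
180 [ 39   1 243] [255 182   0] | [ 47 -16 211] [234 217 203]
182 [ 41   1 243] [255 218   0] | [ 48 -16 216] [253 250 244]
184 [ 43   1 244] [255 230   0] | [ 51 -16 216] [255 255 254]
186 [ 46   1 244] [255 198   0] | [114 -27  -2] [243 239 246]
188 [ 48   1 243] [255 174   0] | [119 -27  -1] [113 155 237]
190 [ 51   1 240] [251 133  79] | [123 -27   0] [107 157 240]
```

```bash
cat > k.py <<'E'
from h import *
from scipy.optimize import fsolve
ang=np.radians(8.7);O=np.array([.5327,-.0115,0]);cx=np.array([np.cos(ang),np.sin(ang),0]);cy=np.array([-cx[1],cx[0],0])
def tocase(p): p=np.array(p);return np.array([(p-O)@cx,(p-O)@cy,p[2]])*1000
def toworld(c): return O+(c[0]*cx+c[1]*cy+np.array([0,0,c[2]]))/1000
def rot(r,a,b): return np.array([a*np.cos(r)-b*np.sin(r),a*np.sin(r)+b*np.cos(r)])
def lp(th): return np.array([-20-16*np.cos(th)-3*np.sin(th),165+16*np.sin(th)-3*np.cos(th)])
def bar(th,r): return lp(th)+rot(r,66,0)
def bead(th,r): return lp(th)+rot(r,80,34)
def from_bead(b,g=(1.7,.2)): return fsolve(lambda v:bead(*v)-b,g)
def from_bar(b,g=(1.9,-.2)): return fsolve(lambda v:bar(*v)-b,g)
def rows(dc):  # case displacement mm -> tool units
    s=read_state();M=R.from_rotvec(s['orientation']).as_matrix();d=dc[0]*cx+dc[1]*cy+np.array([0,0,dc[2]])
    return (M.T@d/25).round(3)
E
python3 - <<'E'
from k import *
d=np.load('/tmp/w.npz');P=d['P'];f=d['f'].astype(int)
for v in (180,184,188):
    for u in range(247,272,2):
        c=tocase(P[v,u]); 
        if 235<c[2]<250: print(v,u,c.round(1),f[v,u])
for u in range(238,282,2): print(u,tocase(P[163,u]).round(1),f[163,u])
s=read_state();t=tocase(s['tool_pos']);print('tool',t)
print(rows(np.array([44,1,234])-t))
E
```

```text
180 253 [ 38.6  -5.5 243.8] [255 171   0]
180 255 [ 39.1  -3.2 241.9] [255 181   0]
180 257 [ 39.2  -1.  241.8] [255 182   0]
180 259 [ 38.8   1.3 243.1] [255 182   0]
180 261 [ 39.2   3.5 241.8] [255 181   0]
180 263 [ 38.8   5.8 243.2] [255 182   0]
180 265 [ 39.    8.  242.7] [255 171   0]
184 253 [ 43.3  -5.5 243.8] [255 224  35]
184 255 [ 43.2  -3.2 244. ] [255 232   0]
184 259 [ 43.3   1.3 243.7] [255 230   0]
184 261 [ 43.4   3.5 243.5] [255 230   0]
184 263 [ 42.9   5.7 245.1] [255 231   0]
184 265 [ 43.    8.  244.8] [255 239 115]
188 253 [ 48.1  -5.5 243.4] [255 170  89]
188 255 [ 48.   -3.3 243.8] [255 173   0]
188 257 [ 48.   -1.  243.8] [255 174   0]
188 259 [ 48.2   1.3 243.2] [255 174   0]
188 261 [ 48.1   3.5 243.4] [255 174   0]
188 263 [ 47.9   5.8 244.1] [255 174   0]
188 265 [ 48.2   8.1 243. ] [255 165  20]
238 [ 37.  -28.9 150. ] [255  29   0]
240 [ 37.1 -26.  149.4] [253  42  26]
242 [ 28.1 -20.3 196.8] [225 164 152]
244 [ 28.2 -17.7 196.6] [249 243 234]
246 [ 37.  -17.2 150.2] [212 193 183]
248 [ 37.1 -14.4 149.5] [149 132 131]
250 [ 37.  -11.4 149.8] [214 196 185]
252 [ 35.1  -8.3 160.1] [252 248 241]
254 [ 35.   -5.4 160.6] [253 250 244]
256 [ 35.1  -2.6 160.1] [253 249 243]
258 [ 35.1   0.2 160.2] [252 248 242]
260 [ 35.2   3.1 159.7] [252 248 242]
262 [ 35.2   5.9 159.8] [252 249 243]
264 [ 35.3   8.8 159.2] [252 249 243]
266 [ 35.1  11.6 160.3] [253 247 240]
268 [ 37.1  14.8 150. ] [169 151 144]
270 [ 37.1  17.8 149.7] [123 105 104]
272 [ 28.3  18.1 196.8] [224 208 196]
274 [ 27.9  20.6 198.7] [250 241 232]
276 [ 37.5  26.6 148.1] [251 137 125]
278 [ 37.3  29.5 148.9] [206  40  35]
280 [ 37.7  32.6 147. ] [178  37  33]
tool [ 41.37286073  -0.52503429 378.8049832 ]
[-0.113  0.062  5.792]
```

>>> {"api": "move_arm", "payload": {
  "plan": [
    [0,0,0,-0.11,0.07,0.9,45],
    [0,0,0,0,0,0.9,45],
    [0,0,0,0,0,0.9,45],
    [0,0,0,0,0,0.9,45],
    [0,0,0,0,0,0.8,45],
    [0,0,0,0,0,0.6,45],
    [0,0,0,0,0,0.4,45],
    [0,0,0,0,0,0.3,45],
    [0,0,0,0,0,0.09,45],
    [0,0,0,0,0,0,45]
  ]
}}

```text
t: 4.15
tool_pos: [0.5763, -0.0018, 0.2352]
orientation: [-0.237, 3.132, -0.0]
force: [-0.4, 0.3, -0.3]
opening: 0.045
gripper_force: 0.0
```

>>> {"api": "move_arm", "payload": {
  "plan": [
    [0,0,0,0,0,0,20],
    [0,0,0,0,0,0,18],
    [0,0,0,0,0,0,12],
    [0,0,0,0,0,0,12],
    [0,0,0,0,0,0,12],
    [0,0,0,0,0,0,12],
    [0,0,0,0,0,0,12],
    [0,0,0,0,0,0,12],
    [0,0,0,0,0,0,12],
    [0,0,0,0,0,0,12]
  ],
  "force": 15
}}

```text
t: 5.15
tool_pos: [0.5767, -0.0034, 0.2354]
orientation: [-0.235, 3.131, -0.004]
force: [2.0, -6.7, 0.6]
opening: 0.0161
gripper_force: 15.0
```

Run:
```python
from k import *
s=read_state();print(s['t'],tocase(s['tool_pos']),s['force'].round(1),s['opening'],s['gripper_force'])
# candidate trajectory: current -> lever 2.1 -> lower
for th,r in[(1.6,.3),(1.8,.25),(2.0,.2),(2.1,.1),(2.1,0),(2.1,-.1),(2.1,-.2),(2.1,-.3),(2.1,-.4)]:
    print(th,r,'bead',bead(th,r).round(1),'bar',bar(th,r).round(1))
w=cam('side');c=proj(w,[toworld([44,1,237])])[0];print(c)
x,y=int(c[0]),int(c[1]);save('s2',cv2.resize(w['frame'][y-50:y+70,x-80:x+80],(800,600),interpolation=cv2.INTER_CUBIC))
```

```text
5.15 [ 44.68307018   1.35733312 235.39294629] [ 2.  -6.7  0.6] 0.01605124082133202 14.998044669628143
1.6 0.3 bead [ 43.8 237.2] bar [ 40.5 200.6]
1.8 0.25 bead [ 49.8 234. ] bar [ 44.7 197.6]
2.0 0.2 bead [ 55.6 230. ] bar [ 48.6 193.9]
2.1 0.1 bead [ 61.7 222.1] bar [ 51.2 186.9]
2.1 0 bead [ 65.5 214.3] bar [ 51.5 180.3]
2.1 -0.1 bead [ 68.5 206.2] bar [ 51.2 173.7]
2.1 -0.2 bead [ 70.6 197.8] bar [ 50.2 167.2]
2.1 -0.3 bead [ 72.  189.2] bar [ 48.5 160.8]
2.1 -0.4 bead [ 72.4 180.5] bar [ 46.3 154.6]
[273.06313014 143.5634746 ]
```

View pics/s2.png

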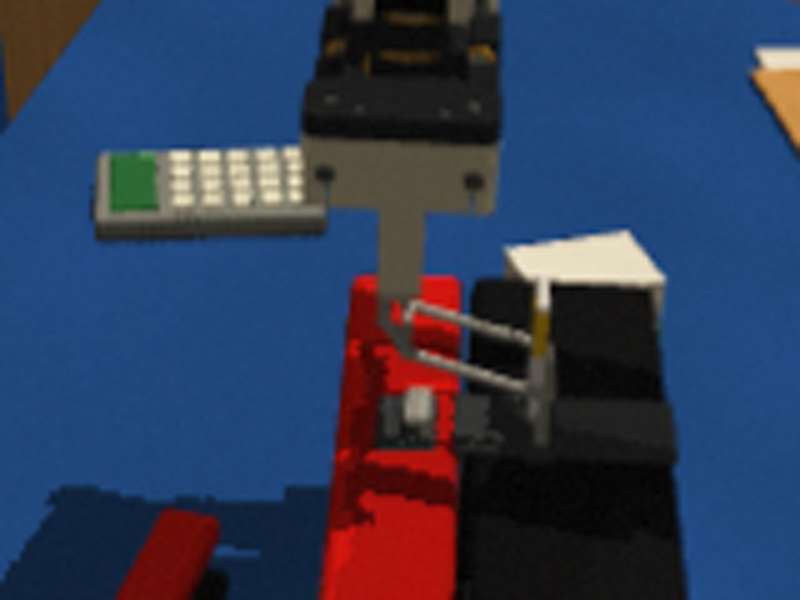

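The side crop shows the bead held between the fingers at (395,300). The lever is upright at (540,360) and the keeper is at (418,405), with the loop rising towards the bead.

>>> {"api": "move_arm", "payload": {
  "plan": [
    [0,0,0,-0.08,-0.06,0.043,12],
    [0,0,0,-0.08,0,0.043,12],
    [0,0,0,-0.08,0,0.043,12],
    [0,0,0,-0.077,0,0.053,12],
    [0,0,0,-0.077,0,0.053,12],
    [0,0,0,-0.077,0,0.053,12],
    [0,0,0,-0.06,0,0.08,12],
    [0,0,0,-0.06,0,0.08,12],
    [0,0,0,-0.06,0,0.08,12],
    [0,0,0,-0.06,0,0.08,12]
  ]
}}

```text
t: 6.2
tool_pos: [0.5935, -0.0011, 0.2189]
orientation: [0.236, -3.131, 0.001]
force: [-2.8, -4.6, -0.5]
opening: 0.0159
gripper_force: 15.0
```

```bash
cat > st.py <<'E'
from k import *
s=read_state();t=tocase(s['tool_pos']);F=s['force'];b=t[[0,2]]+[-.7,1.8];v=from_bead(b,(2,0))
print(s['t'],'tcp',t.round(1),'F case',(F@cx).round(1),(F@cy).round(1),F[2].round(1),'op',round(s['opening']*1e3,1),'bead',b.round(1),'th,r',v.round(3),'bar',bar(*v).round(1))
E
python3 st.py
```

```text
6.2 tcp [ 61.6   1.1 218.9] F case -3.4 -4.2 -0.5 op 15.9 bead [ 60.9 220.7] th,r [1.985 0.075] bar [ 49.5 185.8]
```

>>> {"api": "move_arm", "payload": {
  "plan": [
    [0,0,0,-0.05,-0.04,0.096,12],
    [0,0,0,-0.05,0,0.096,12],
    [0,0,0,-0.05,0,0.096,12],
    [0,0,0,-0.04,0,0.108,12],
    [0,0,0,-0.04,0,0.108,12],
    [0,0,0,-0.04,0,0.108,12],
    [0,0,0,-0.02,0,0.084,12],
    [0,0,0,-0.02,0,0.084,12],
    [0,0,0,-0.02,0,0.084,12],
    [0,0,0,-0.02,0,0.084,12]
  ]
}}

```text
t: 7.2
tool_pos: [0.6029, -0.0002, 0.196]
orientation: [-0.237, 3.132, 0.0]
force: [2.6, 1.2, 1.8]
opening: 0.0157
gripper_force: 15.0
```

```bash
python3 st.py
python3 - <<'E'
from k import *
w=cam('side');c=proj(w,[toworld([44,1,190])])[0]
x,y=int(c[0]),int(c[1]);save('s3',cv2.resize(w['frame'][y-45:y+45,x-60:x+60],(800,600),interpolation=cv2.INTER_CUBIC))
E
```

```text
7.2 tcp [ 71.1   0.6 196. ] F case 2.7 0.8 1.8 op 15.7 bead [ 70.4 197.8] th,r [ 2.086 -0.2  ] bar [ 50.  167.3]
```

View pics/s3.png

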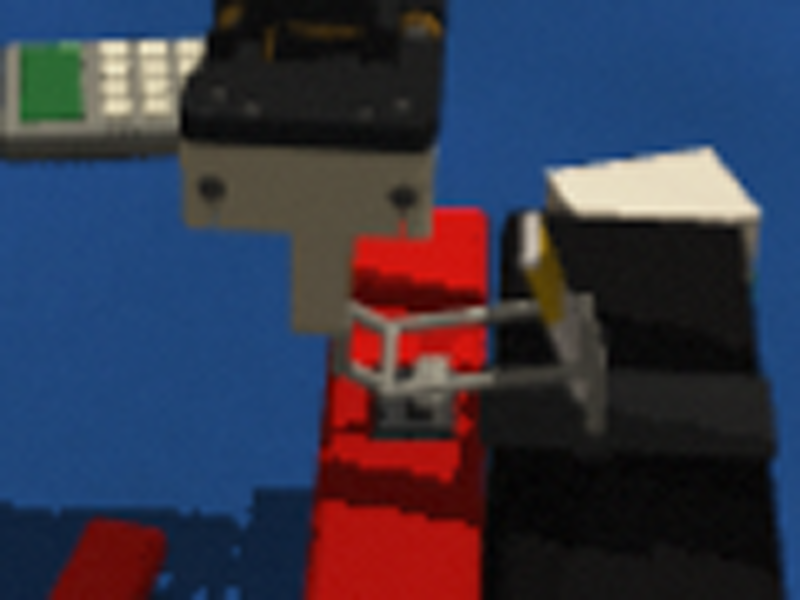

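The side crop shows the crossbar at (390,360), in front of and above the keeper at (430,385), with the lever leaning towards the keeper. It is ready to lower.

>>> {"api": "move_arm", "payload": {
  "plan": [
    [0,0,0,-0.012,0,0.08,12],
    [0,0,0,-0.012,0,0.08,12],
    [0,0,0,-0.012,0,0.08,12],
    [0,0,0,-0.012,0,0.08,12],
    [0,0,0,-0.012,0,0.08,12],
    [0,0,0,-0.012,0,0.08,12],
    [0,0,0,0,0,0.03,12],
    [0,0,0,0,0,0.03,12],
    [0,0,0,0,0,0,12],
    [0,0,0,0,0,0,12]
  ]
}}

```text
t: 8.25
tool_pos: [0.6043, -0.0, 0.1823]
orientation: [0.237, -3.132, -0.0]
force: [1.1, -0.2, 0.4]
opening: 0.016
gripper_force: 15.0
```

```bash
python3 st.py
```

```text
8.25 tcp [ 72.5   0.5 182.3] F case 1.1 -0.3 0.4 op 16.0 bead [ 71.8 184.1] th,r [ 2.063 -0.361] bar [ 46.7 157.2]
```

>>> {"api": "move_arm", "payload": {
  "plan": [
    [0,0,0,0,0,0.02,12],
    [0,0,0,0,0,0.02,12],
    [0,0,0,0,0,0.02,12],
    [0,0,0,0,0,0,12],
    [0,0,0,0,0,0,12],
    [0,0,0,0,0,0,12],
    [0,0,0,0,0,0,12],
    [0,0,0,0,0,0,12],
    [0,0,0,0,0,0,12],
    [0,0,0,0,0,0,12]
  ]
}}

```text
t: 9.25
tool_pos: [0.6045, -0.0, 0.181]
orientation: [-0.237, 3.133, 0.0]
force: [1.0, 1.9, 0.8]
opening: 0.0158
gripper_force: 15.0
```

```bash
python3 st.py
```

```text
9.25 tcp [ 72.7   0.5 181. ] F case 1.3 1.7 0.8 op 15.8 bead [ 72.  182.8] th,r [ 2.077 -0.375] bar [ 46.5 156.3]
```

>>> {"api": "move_arm", "payload": {
  "plan": [
    [0,0,0,0,0,0.02,12],
    [0,0,0,0,0,0,12],
    [0,0,0,0,0,0.02,12],
    [0,0,0,0,0,0,12],
    [0,0,0,0,0,0.02,12],
    [0,0,0,0,0,0,12],
    [0,0,0,0,0,0.02,12],
    [0,0,0,0,0,0,12],
    [0,0,0,0,0,0,12],
    [0,0,0,0,0,0,12]
  ]
}}

```text
t: 10.25
tool_pos: [0.6046, -0.0, 0.179]
orientation: [-0.237, 3.132, -0.0]
force: [3.2, 0.4, 1.2]
opening: 0.0155
gripper_force: 15.0
```

```bash
python3 st.py
```

```text
10.25 tcp [ 72.8   0.5 179. ] F case 3.3 -0.1 1.2 op 15.5 bead [ 72.1 180.8] th,r [ 2.078 -0.398] bar [ 46.  154.9]
```

>>> {"api": "move_arm", "payload": {
  "plan": [
    [0,0,0,0,0,0.02,12],
    [0,0,0,0,0,0,12],
    [0,0,0,0,0,0.02,12],
    [0,0,0,0,0,0,12],
    [0,0,0,0,0,0.02,12],
    [0,0,0,0,0,0,12],
    [0,0,0,0,0,0,12],
    [0,0,0,0,0,0,12],
    [0,0,0,0,0,0,12],
    [0,0,0,0,0,0,12]
  ]
}}

```text
t: 11.25
tool_pos: [0.6045, -0.0, 0.1775]
orientation: [-0.237, 3.133, 0.0]
force: [3.7, 0.9, 0.4]
opening: 0.0161
gripper_force: 15.0
```

```bash
python3 st.py
```

```text
11.25 tcp [ 72.7   0.5 177.5] F case 3.8 0.3 0.4 op 16.1 bead [ 72.  179.3] th,r [ 2.074 -0.416] bar [ 45.5 153.8]
```

>>> {"api": "move_arm", "payload": {
  "plan": [
    [0,0,0,0,0,0.02,12],
    [0,0,0,0,0,0,12],
    [0,0,0,0,0,0.02,12],
    [0,0,0,0,0,0,12],
    [0,0,0,0,0,0.02,12],
    [0,0,0,0,0,0,12],
    [0,0,0,0,0,0,12],
    [0,0,0,0,0,0,12],
    [0,0,0,0,0,0,12],
    [0,0,0,0,0,0,12]
  ]
}}

```text
t: 12.25
tool_pos: [0.6044, -0.0, 0.1759]
orientation: [0.237, -3.132, -0.0]
force: [1.9, 1.8, -0.3]
opening: 0.0159
gripper_force: 15.0
```

```bash
python3 st.py
```

```text
12.25 tcp [ 72.6   0.5 175.9] F case 2.1 1.5 -0.3 op 15.9 bead [ 71.9 177.7] th,r [ 2.07  -0.434] bar [ 44.9 152.7]
```

>>> {"api": "move_arm", "payload": {
  "plan": [
    [0,0,0,0,0,0.02,12],
    [0,0,0,0,0,0,12],
    [0,0,0,0,0,0.02,12],
    [0,0,0,0,0,0,12],
    [0,0,0,0,0,0.02,12],
    [0,0,0,0,0,0,12],
    [0,0,0,0,0,0,12],
    [0,0,0,0,0,0,12],
    [0,0,0,0,0,0,12],
    [0,0,0,0,0,0,12]
  ]
}}

```text
t: 13.25
tool_pos: [0.6045, -0.0, 0.1753]
orientation: [-0.237, 3.132, -0.0]
force: [-2.4, 0.9, 6.9]
opening: 0.0158
gripper_force: 15.0
```

```bash
python3 st.py;  python3 - <<'E'
from k import *
w=cam('side');c=proj(w,[toworld([44,1,180])])[0]
x,y=int(c[0]),int(c[1]);save('s4',cv2.resize(w['frame'][y-30:y+30,x-40:x+40],(800,600),interpolation=cv2.INTER_CUBIC))
E
```

```text
13.25 tcp [ 72.7   0.5 175.3] F case -2.2 1.3 6.9 op 15.8 bead [ 72.  177.1] th,r [ 2.08 -0.44] bar [ 44.9 152.3]
```

View pics/s4.png

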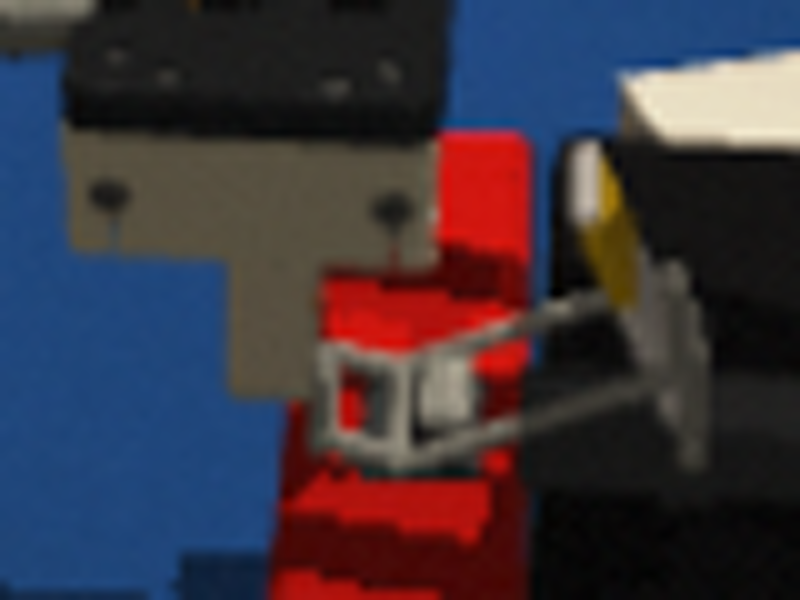

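The crop shows the crossbar at (400,405), down on the foot just +x of the hook at (445,390). The 6.9 N contact came with the bar at z 152.3, so the real seat is about 153.1.

Run:
```python
from k import *
g=(2.08,-.44);p=None
for x in [44.9,43,41,39,37,36,35,34,33]:
    g=from_bar(np.array([x,152.8]),g);b=bead(*g);print(x,g.round(3),b.round(2),None if p is None else ((b-p)/25).round(3));p=b
```

```text
44.9 [ 2.068 -0.433] [ 71.87 177.79] None
43 [ 1.96 -0.44] [ 70.16 177.59] [-0.069 -0.008]
41 [ 1.844 -0.445] [ 68.27 177.46] [-0.075 -0.005]
39 [ 1.723 -0.446] [ 66.3  177.44] [-0.079 -0.001]
37 [ 1.593 -0.443] [ 64.21 177.53] [-0.083  0.004]
36 [ 1.524 -0.439] [ 63.12 177.63] [-0.044  0.004]
35 [ 1.451 -0.434] [ 61.99 177.77] [-0.045  0.006]
34 [ 1.373 -0.426] [ 60.81 177.97] [-0.047  0.008]
33 [ 1.288 -0.417] [ 59.57 178.22] [-0.05  0.01]
```

>>> {"api": "move_arm", "payload": {
  "plan": [
    [0,0,0,0,0,-0.03,12],
    [0,0,0,0.04,0,0,12],
    [0,0,0,0.04,0,0,12],
    [0,0,0,0.04,0,0,12],
    [0,0,0,0.04,0,0,12],
    [0,0,0,0.04,0,0,12],
    [0,0,0,0.04,0,0,12],
    [0,0,0,0,0,0,12],
    [0,0,0,0,0,0,12],
    [0,0,0,0,0,0,12]
  ]
}}

```text
t: 14.3
tool_pos: [0.5995, -0.0008, 0.1756]
orientation: [-0.237, 3.13, -0.0]
force: [4.8, 1.7, 1.9]
opening: 0.016
gripper_force: 15.0
```

```bash
python3 st.py
```

```text
14.3 tcp [ 67.6   0.5 175.6] F case 5.0 1.0 1.9 op 16.0 bead [ 66.9 177.4] th,r [ 1.76  -0.446] bar [ 39.6 152.8]
```

>>> {"api": "move_arm", "payload": {
  "plan": [
    [0,0,0,0.04,0,0,12],
    [0,0,0,0.04,0,0,12],
    [0,0,0,0.04,0,0,12],
    [0,0,0,0.04,0,-0.004,12],
    [0,0,0,0,0,0,12],
    [0,0,0,0,0,0,12],
    [0,0,0,0,0,0,12],
    [0,0,0,0,0,0,12],
    [0,0,0,0,0,0,12],
    [0,0,0,0,0,0,12]
  ]
}}

```text
t: 15.3
tool_pos: [0.5959, -0.0014, 0.176]
orientation: [-0.237, 3.129, -0.0]
force: [5.7, 1.8, 1.8]
opening: 0.0157
gripper_force: 15.0
```

```bash
python3 st.py
```

```text
15.3 tcp [ 64.    0.4 176. ] F case 5.9 0.9 1.8 op 15.7 bead [ 63.3 177.8] th,r [ 1.538 -0.437] bar [ 36.3 152.9]
```

>>> {"api": "move_arm", "payload": {
  "plan": [
    [0,0,0,0.04,0,-0.004,12],
    [0,0,0,0,0,0,12],
    [0,0,0,0.04,0,-0.004,12],
    [0,0,0,0,0,0,12],
    [0,0,0,0.04,0,-0.006,12],
    [0,0,0,0,0,0,12],
    [0,0,0,0,0,0,12],
    [0,0,0,0,0,0,12],
    [0,0,0,0,0,0,12],
    [0,0,0,0,0,0,12]
  ]
}}

```text
t: 16.3
tool_pos: [0.5942, -0.0016, 0.1766]
orientation: [-0.237, 3.126, 0.0]
force: [12.7, 1.6, -0.9]
opening: 0.016
gripper_force: 15.0
```

```bash
python3 st.py
```

```text
16.3 tcp [ 62.3   0.4 176.6] F case 12.8 -0.3 -0.9 op 16.0 bead [ 61.6 178.4] th,r [ 1.423 -0.424] bar [ 34.8 153.2]
```

>>> {"api": "move_arm", "payload": {
  "plan": [
    [0,0,0,-0.03,0,0,12],
    [0,0,0,0,0,0,12],
    [0,0,0,0,0,0,18],
    [0,0,0,0,0,0,30],
    [0,0,0,0,0,0,40],
    [0,0,0,0,0,-0.5,40],
    [0,0,0,0,0,-1,40],
    [0,0,0,0,0,-1,40],
    [0,0,0,0,0,-1,40],
    [0,0,0,0,0,-1,20]
  ]
}}

```text
t: 17.3
tool_pos: [0.5922, -0.0019, 0.2902]
orientation: [-0.237, 3.132, -0.0]
force: [-0.1, -0.0, 0.2]
opening: 0.0357
gripper_force: 0.0
```

```bash
python3 st.py;  python3 - <<'E'
from k import *
w=cam('side');c=proj(w,[toworld([20,1,185])])[0]
x,y=int(c[0]),int(c[1]);np.savez('/tmp/b.npz',P=cloud(w),f=w['frame']);a=save('s5',cv2.resize(w['frame'][y-36:y+36,x-48:x+48],(800,600),interpolation=cv2.INTER_CUBIC))
P=np.array([toworld(p) for p in [[34,0,153],[-20,0,165]]]);print((proj(w,P)-[x-48,y-36])*800/96)
w=cam('wrist');np.savez('/tmp/w.npz',P=cloud(w),f=w['frame']);P=cloud(w)
C=np.array([tocase(p) for p in P.reshape(-1,3)]).reshape(P.shape)
m=(abs(C[...,0])<80)&(abs(C[...,1])<13)&(C[...,2]>190)&(C[...,2]<240)&(C[...,0]<20)
q=C[m];print(len(q),q.mean(0) if len(q) else 0)
if len(q):
  for lo in range(190,230,4):
    k=q[(q[:,2]>=lo)&(q[:,2]<lo+4)]; print(lo,len(k),k.mean(0).round(1) if len(k) else '')
E
```

```text
17.3 tcp [ 60.3   0.4 290.2] F case -0.1 -0.0 0.2 op 35.7 bead [ 59.6 292. ] th,r [2.308 0.61 ] bar [ 42.6 216.7]
[[343.91423771 399.06126281]
 [549.69922718 372.924329  ]]
453 [-2.33810179e+01  1.08206990e-01  2.14179513e+02]
190 30 [-18.   -0.8 192.7]
194 19 [-18.9   3.5 197.1]
198 28 [-19.4  -0.5 200.4]
202 26 [-2.010e+01 -2.000e-01  2.042e+02]
206 34 [-20.9  -0.3 207.9]
210 31 [-21.7   0.4 212.3]
214 38 [-22.5  -0.4 216.2]
218 169 [-26.    0.8 221. ]
222 78 [-25.6  -1.2 222.6]
226 0 k.py:10: RuntimeWarning: The iteration is not making good progress, as measured by the 
 improvement from the last five Jacobian evaluations.
  def from_bead(b,g=(1.7,.2)): return fsolve(lambda v:bead(*v)-b,g)
```

View pics/s5.png

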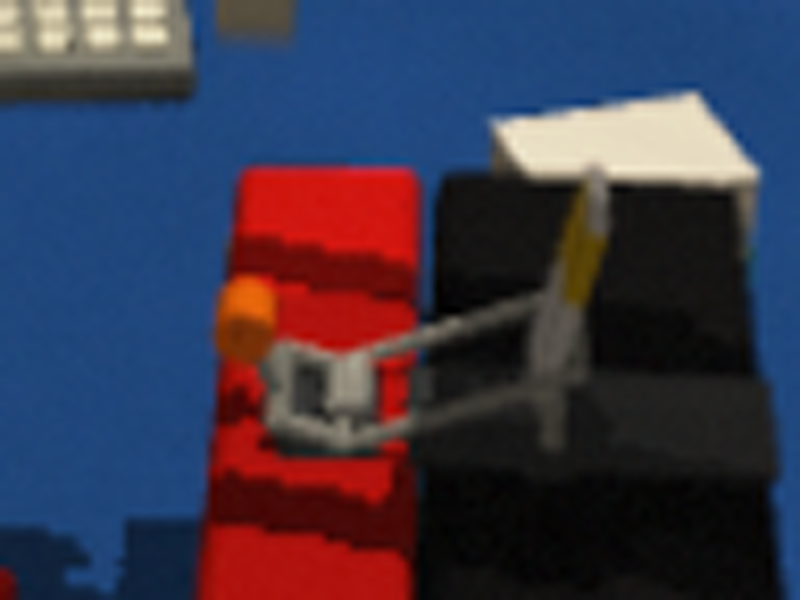

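The crop shows the bar hidden under the hook's lip at (350,390), so the loop is hooked. The bead at (247,318) is free. The lever at (575,260) stands at about 1.38 rad.

>>> {"api": "move_arm", "payload": {
  "plan": [
    [0,0,0,0.66,0,0,0],
    [0,0,0,0.66,0.02,0,0],
    [0,0,0,0.66,0,0,0],
    [0,0,0,0.65,0,0,0],
    [0,0,0,0,0,0.5,0],
    [0,0,0,0,0,0.6,0],
    [0,0,0,0,0,0.6,0],
    [0,0,0,0,0,0.6,0],
    [0,0,0,0,0,0.43,0],
    [0,0,0,0,0,0,0]
  ]
}}

```text
t: 18.4
tool_pos: [0.5261, -0.011, 0.217]
orientation: [0.237, -3.128, -0.001]
force: [0.1, 0.1, -1.1]
opening: 0.0004
gripper_force: 0.0
```

```bash
cat > lv.py <<'E'
from k import *
s=read_state();t=tocase(s['tool_pos']);F=s['force'];e=np.array([t[0]-7.5-(-20),t[2]-11-165])
r=np.hypot(*e);th=np.arctan2(e[1],-e[0])-np.arcsin(5.5/r)
print(s['t'],'tcp',t.round(1),'F',(F@cx).round(1),(F@cy).round(1),F[2].round(1),'op',round(s['opening']*1e3,1),'L',np.sqrt(r*r-5.5**2).round(1),'th',th.round(3))
E
python3 lv.py
python3 - <<'E'
from k import *
L=46;E=lambda th:np.array([-20-L*np.cos(th)+5.5*np.sin(th)+7.5,165+L*np.sin(th)+5.5*np.cos(th)+11])
t=tocase(read_state()['tool_pos']);p=None
for th in [1.4,1.3,1.2,1.1,1.0,.9,.8,.7,.6,.5,.4,.3,.25,.2,.15,.1,.05,0]:
    e=E(th);print(th,e.round(1),None if p is None else [(-(e-p)[0]/25).round(3),(-(e-p)[1]/25).round(3)]);p=e
E
```

```text
18.4 tcp [ -6.5   1.5 217. ] F 0.1 0.1 -1.1 op 0.4 L 41.0 th 1.584
1.4 [-14.9 222.3] None
1.3 [-19.5 221.8] [np.float64(0.184), np.float64(0.019)]
1.2 [-24.  220.9] [np.float64(0.181), np.float64(0.037)]
1.1 [-28.5 219.5] [np.float64(0.177), np.float64(0.055)]
1.0 [-32.7 217.7] [np.float64(0.17), np.float64(0.072)]
0.9 [-36.8 215.5] [np.float64(0.162), np.float64(0.089)]
0.8 [-40.6 212.8] [np.float64(0.153), np.float64(0.105)]
0.7 [-44.1 209.8] [np.float64(0.141), np.float64(0.12)]
0.6 [-47.4 206.5] [np.float64(0.129), np.float64(0.133)]
0.5 [-50.2 202.9] [np.float64(0.115), np.float64(0.145)]
0.4 [-52.7 199. ] [np.float64(0.1), np.float64(0.156)]
0.3 [-54.8 194.8] [np.float64(0.084), np.float64(0.165)]
0.25 [-55.7 192.7] [np.float64(0.036), np.float64(0.086)]
0.2 [-56.5 190.5] [np.float64(0.031), np.float64(0.087)]
0.15 [-57.2 188.3] [np.float64(0.027), np.float64(0.089)]
0.1 [-57.7 186.1] [np.float64(0.022), np.float64(0.09)]
0.05 [-58.2 183.8] [np.float64(0.018), np.float64(0.091)]
0 [-58.5 181.5] [np.float64(0.013), np.float64(0.092)]
```

>>> {"api": "move_arm", "payload": {
  "plan": [
    [0,0,0,0,0,-0.11,0],
    [0,0,0,0.1,0,-0.1,0],
    [0,0,0,0.12,0,0,0],
    [0,0,0,0.11,0,0,0],
    [0,0,0,0.09,0,0.01,0],
    [0,0,0,0.09,0,0.01,0],
    [0,0,0,0.09,0,0.018,0],
    [0,0,0,0.09,0,0.018,0],
    [0,0,0,0,0,0,0],
    [0,0,0,0,0,0,0]
  ]
}}

```text
t: 19.4
tool_pos: [0.5108, -0.0139, 0.2245]
orientation: [-0.237, 3.131, -0.0]
force: [4.0, 0.3, 4.7]
opening: 0.0006
gripper_force: 3.0
```

```bash
python3 lv.py
```

```text
19.4 tcp [-22.    0.9 224.5] F 4.0 -0.3 4.7 op 0.6 L 49.1 th 1.266
```

>>> {"api": "move_arm", "payload": {
  "plan": [
    [0,0,0,0.096,0,0.024,0],
    [0,0,0,0.096,0,0.026,0],
    [0,0,0,0.094,0,0.03,0],
    [0,0,0,0.093,0,0.032,0],
    [0,0,0,0.09,0,0.037,0],
    [0,0,0,0.09,0,0.039,0],
    [0,0,0,0.086,0,0.046,0],
    [0,0,0,0.086,0,0.048,0],
    [0,0,0,0,0,0,0],
    [0,0,0,0,0,0,0]
  ]
}}

```text
t: 20.4
tool_pos: [0.4929, -0.0166, 0.217]
orientation: [-0.237, 3.131, -0.0]
force: [6.8, -0.4, 0.3]
opening: 0.0006
gripper_force: 2.9
```

```bash
python3 lv.py
```

```text
20.4 tcp [-40.1   0.9 217. ] F 6.6 -1.5 0.3 op 0.6 L 49.1 th 0.866
```

>>> {"api": "move_arm", "payload": {
  "plan": [
    [0,0,0,0.081,0,0.058,0],
    [0,0,0,0.078,0,0.062,0],
    [0,0,0,0.075,0,0.064,0],
    [0,0,0,0.071,0,0.069,0],
    [0,0,0,0.068,0,0.071,0],
    [0,0,0,0.063,0,0.075,0],
    [0,0,0,0.06,0,0.078,0],
    [0,0,0,0.055,0,0.082,0],
    [0,0,0,0,0,0,0],
    [0,0,0,0,0,0,0]
  ]
}}

```text
t: 21.4
tool_pos: [0.4777, -0.0187, 0.2021]
orientation: [0.237, -3.131, -0.0]
force: [-0.4, -0.4, -0.4]
opening: 0.0005
gripper_force: 0.0
```

```bash
python3 lv.py
```

```text
21.4 tcp [-55.4   1.2 202.1] F -0.5 -0.4 -0.4 op 0.5 L 49.9 th 0.437
```

Run:
```python
from k import *
w=cam('side');c=proj(w,[toworld([0,1,175])])[0]
x,y=int(c[0]),int(c[1]);save('s6',cv2.resize(w['frame'][y-42:y+42,x-56:x+56],(800,600),interpolation=cv2.INTER_CUBIC))
```

```text
(no output)
```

View pics/s6.png

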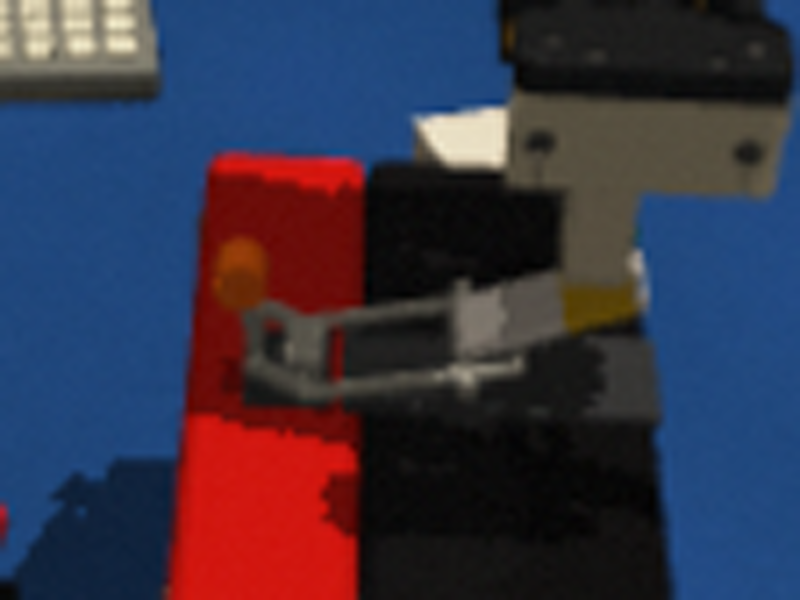

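The crop shows the fingers on the lever's yellow pad at (600,305), with the lever partly down. The bar is still under the lip at (315,340) and the lid is drawn in.

>>> {"api": "move_arm", "payload": {
  "plan": [
    [0,0,0,0.048,0,0.085,0],
    [0,0,0,0.044,0,0.088,0],
    [0,0,0,0.04,0,0.09,0],
    [0,0,0,0.036,0,0.093,0],
    [0,0,0,0.03,0,0.093,0],
    [0,0,0,0.015,0,0.05,0],
    [0,0,0,0,0,0,0],
    [0,0,0,0,0,0,0],
    [0,0,0,0,0,0,0],
    [0,0,0,0,0,0,0]
  ]
}}

```text
t: 22.45
tool_pos: [0.4734, -0.0195, 0.1904]
orientation: [-0.237, 3.132, -0.0]
force: [0.0, 0.2, -0.9]
opening: 0.0006
gripper_force: 0.0
```

```bash
python3 lv.py
```

```text
22.45 tcp [-59.8   1.1 190.4] F 0.1 0.2 -0.9 op 0.6 L 49.2 th 0.184
```

>>> {"api": "move_arm", "payload": {
  "plan": [
    [0,0,0,0.01,0,0.06,0],
    [0,0,0,0.01,0,0.06,0],
    [0,0,0,0.01,0,0.06,0],
    [0,0,0,0,0,0.05,0],
    [0,0,0,0,0,0.04,0],
    [0,0,0,0,0,0.03,0],
    [0,0,0,0,0,0,0],
    [0,0,0,0,0,0,0],
    [0,0,0,0,0,0,0],
    [0,0,0,0,0,0,0]
  ]
}}

```text
t: 23.45
tool_pos: [0.4726, -0.0196, 0.1828]
orientation: [-0.237, 3.133, -0.0]
force: [-0.3, 0.6, -0.2]
opening: 0.0006
gripper_force: 0.0
```

```bash
python3 lv.py
```

```text
23.45 tcp [-60.7   1.1 182.8] F -0.2 0.6 -0.2 op 0.6 L 48.3 th 0.028
```

>>> {"api": "move_arm", "payload": {
  "plan": [
    [0,0,0,0,0,0.03,0],
    [0,0,0,0,0,0,0],
    [0,0,0,0,0,0.03,0],
    [0,0,0,0,0,0,0],
    [0,0,0,0,0,0.02,0],
    [0,0,0,0,0,0,0],
    [0,0,0,0,0,0,0],
    [0,0,0,0,0,0,0],
    [0,0,0,0,0,0,0],
    [0,0,0,0,0,0,0]
  ]
}}

```text
t: 24.45
tool_pos: [0.4726, -0.0196, 0.1817]
orientation: [-0.237, 3.132, -0.0]
force: [-3.5, 0.4, 8.2]
opening: 0.0008
gripper_force: 3.9
```

```bash
python3 lv.py
```

```text
24.45 tcp [-60.6   1.1 181.7] F -3.4 0.9 8.2 op 0.8 L 48.1 th 0.003
```

Lever is flat with 8 N against its stop. Retreat and check.

>>> {"api": "move_arm", "payload": {
  "plan": [
    [0,0,0,0,0,-0.1,0],
    [0,0,0,0,0,-0.4,0],
    [0,0,0,0,0,-1,0],
    [0,0,0,0,0,-1,0],
    [0,0,0,0,0,-1,0],
    [0,0,0,0,0,-1,0],
    [0,0,0,0,0,-0.5,0],
    [0,0,0,0,0,0,0],
    [0,0,0,0,0,0,0],
    [0,0,0,0,0,0,0]
  ]
}}

```text
t: 25.45
tool_pos: [0.4719, -0.0195, 0.3041]
orientation: [0.237, -3.13, -0.001]
force: [0.2, 0.6, -0.5]
opening: 0.0006
gripper_force: 0.0
```

```bash
python3 lv.py
python3 - <<'E'
from k import *
w=cam('side');c=proj(w,[toworld([0,1,165])])[0]
x,y=int(c[0]),int(c[1]);save('s7',cv2.resize(w['frame'][y-42:y+42,x-56:x+56],(800,600),interpolation=cv2.INTER_CUBIC))
E
```

```text
25.45 tcp [-61.3   1.3 304.1] F 0.3 0.6 -0.5 op 0.6 L 136.9 th 1.167
```

View pics/s7.png

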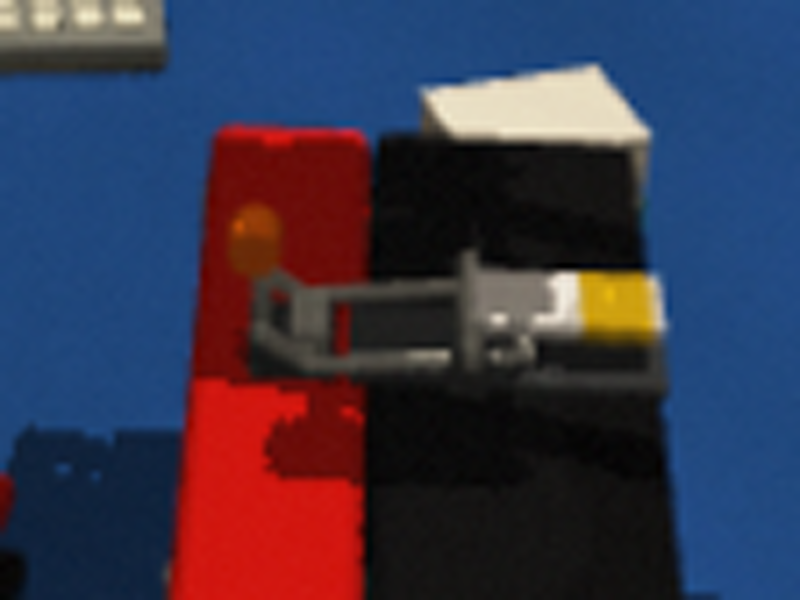

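The crop shows the lever lying flat at (570,305), the bar under the lip at (315,315), and the lid shut against the shell at x 368.

```bash
python3 -c "
from plant import close_job;print(close_job())"
```

```text
the job is handed in; nothing more can be done
None
```

The job is handed in: the loop is hooked under the keeper's lip, the lever lies flat and stayed down after I backed the gripper off, and the lid is shut; it took about 25 s, no force reading passed about 13 N, and I kept clear of the things around the case.

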